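# Lock the kitchen carousel with its pin

### The arm

A 6-joint arm with a two-finger parallel gripper is mounted at the origin on the work surface. World frame = base frame: x ahead of the robot, y to its left, z up, the work surface at z = 0. Lengths are in m, angles in rad, forces in N, time in s.
With the tool pointing down it reaches from about 0.375 to 0.9 m from the base axis. Payload 3.1 kg.
Tool frame: the origin (TCP) lies between the finger pads; the fingertips stand 8 mm ahead of it and the grasp point (between the pads) lies 11 mm behind it (manip.tip_extent is the distance from the TCP to the fingertips, in m); z points along the fingers, x is the direction in which the jaws open and shut, and the axes are right-handed (so a half turn about z gives the same grasp; the last joint's range is limited). The gripper opens to 85 mm and grips with 20 to 120 N. Pads are 22 mm wide; open, the fingers measure 114 mm over their backs; the gripper's body (76 mm by 85 mm) begins 54 mm behind the grasp point. The pads swing forward as they close: fully open they stand 13 mm farther back than shut.
Start: joints at [0.965, 0.527, 1.433, -0, 1.181, -0.178], TCP at [0.259, 0.569, 0.239] pointing down, gripper open.
Joint ranges: [-3.08, 3.08], [-0.75, 2.2], [0.22, 2.44], [-1.43, 4.57], [0, 2.65], [-2.85, 2.85]. Speed limits (rad/s): [2.79, 2.79, 3.14, 3.14, 3.14, 3.14].

### API

Orientations are given as a unit quaternion [x, y, z, w].
In Python, from station import manip gives the robot as it stands.
- The arm moves only by the tool move_arm, never from a script. Its argument "deltas" is a list that holds one entry, the list of rows, each a list of 4 numbers: the shift along the tool's x, y, z in m, then the turn about the tool's z in degrees. A call has 1 to 20 rows; each row is the pose to reach, as a shift and turn from the pose measured when the call began, along the tool's axes at that moment; what a row does not reach only later rows make up. A row lasts 1/12 s, in which the tool goes at most 41.7 mm and 7.16 degrees, less where a joint would pass 70% of its speed; a pose out of reach is approached as far as the arm can. A call with a gripper value outside its range is refused whole. "gripper" is the opening, from 0 (shut) to 1 (fully open), set as the call begins (left out, the last holds). The fingers move at their own pace and stop on an object; "squeeze" is the grip in N (left out, the last holds). Time passes only in rows, so rows that repeat a pose let the fingers close. It gives the time, the measured TCP pose, the force and the opening at its end, in the units of the state.
- manip.sense(): the state, without advancing time (a new reading comes with each control period).
- manip.snapshot(name): name is "side" or "top"; returns a dict with "img" (480x640x3 uint8, red, green, blue), "vertical_fov" (degrees; the focal length in pixels is half the picture's height over the tangent of half this angle, whatever the lens; pixels are square), "cx", "cy" (the principal point, pixels), "D" ([k1, k2, p1, p2, k3] as OpenCV has them; the pictures are not rectified), "origin" and "orientation" of the camera in the world. Camera axes: x right, y down, z forward; pixel columns grow to the right and rows downward; lengths in m; the calibration is good to about 2 mm. A picture is of the moment at which its call begins. There is no depth.
- manip.sign_off(): hands the job in, once; it reports no verdict.
The state is a dict: "t": time; "q": joint angles; "qd": joint speeds; "tau": joint torques, N m; "tcp_pos": TCP position; "tool_rot": TCP orientation; "force": force on the tool from outside, world axes, zero at the start; "ft_torque": the same for the moment, N m; "finger_gap": opening from 0.0 (shut) to 1.0 (fully open).
Only numpy, scipy, OpenCV 4.12 (cv2) and the standard library are available. Lean on these libraries where they do the work, as an engineer would, in place of code of your own. Each camera call takes 0.05 s, during which the arm holds its last target.

### The job

Lock the carousel tray in its home position: take the red-gripped lock pin out of the wooden pin stand and push it down through the hole in the dark steel bracket and the hole in the yellow tray lug below it, until its collar sits flat on the bracket. Let go and leave it standing there; the blue and black pins do not fit this lock.

Things in the scene. Friction and masses are not known exactly. Their poses are not given: they have to be found in the camera images.
- lock_pin: Steel pin, about 0.1 kg, upright in the wooden stand. Top to bottom: round red grip 26 mm diameter, 42 mm tall; steel collar 44 mm diameter, 6 mm thick; shank 14 mm diameter, 60 mm long, last 12 mm tapered to a 4 mm tip. Origin: centre of the collar's underside, on the axis; z points up to the grip (grip at z +6 to +48 mm, tip at -60 mm). Grip it from above; it lifts straight out.
- stand: Fixed wooden block 66 x 226 mm, 68 mm tall, origin under its centre, z up. Three holes 28 mm wide along its long y axis, at y = -75, 0 and +75 mm, each holding a pin whose collar rests on the top; the grips' tops are 116 mm above the worktop. Red, blue (too short) and black (too thick) grips look alike but for colour; which is where varies. Its y axis is within 21 degrees of world y.
- bracket_hole (a point): Upper mouth centre of the 22 mm vertical hole in the bracket, 85 mm above the worktop; z up, x level to the carousel's pillar, 185 mm off (96 mm tall). Bracket: fixed dark steel arch before the round carousel, level top plate 56 (x) x 84 x 10 mm on two posts; hole rim chamfered 2 mm. The seated pin's origin lies here.
- tray_hole (a point): Upper mouth centre of the 24 mm vertical hole in the tray's yellow lug (10 mm thick), 51 mm above the worktop, under bracket_hole and at most 3 mm off its axis as the tray has a little play; z up. The space below is free: the seated pin's tip ends 25 mm above the worktop, over a 6 mm foot plate.

How it is judged:
At the end, for the whole second after the job is handed in: The lock pin stands through the bracket hole and the tray lug hole, tip down: its collar's underside within 8 mm above (10 mm below) the bracket's top and within 10 mm sideways of the bracket hole's centre and 12 mm of the tray hole's, its axis within 10 degrees of upright, released and at rest (horizontal distance between lock_pin and bracket_hole below 0.01 m and horizontal distance between lock_pin and tray_hole below 0.012 m and z of lock_pin in the frame of bracket_hole between -0.01 and 0.008 m and angle between lock_pin's own z axis and vertical below 0.175 rad and linear speed of lock_pin below 0.02 m/s); the robot touches nothing.
It also fails if it takes over 40 s, if anything falls off the work surface, if the arm or the gripper's body presses on something with over 40 N, if the wrist force passes 120 N, or if a joint passes its speed limit or range.

## Working session

There is one attempt and no reset: what is moved stays moved. The work goes in short steps, Python scripts to look and compute and a tool call to move; the robot and the scene stay as the last step left them, time stands still between calls to the robot, and variables do not carry over. Pictures are saved under pics/ and viewed, and the job is handed in when it is done.

Besides the shell and the picture viewer there is one more tool, called after "Emit:" as a command line: name --argument value ..., lists and objects as JSON in quotes. move_arm: Moves the arm, as the interface text tells. Its arguments: {"type":"object","properties":{"deltas":{"type":"array"},"gripper":{"type":"number"},"squeeze":{"type":"number"}},"required":["deltas"]}

```bash
mkdir -p pics; ls; python3 - <<'E'
from station import manip
import cv2,pickle
s=manip.sense();print({k:s[k] for k in('t','q','tcp_pos','tool_rot','finger_gap','force')})
d={}
for n in('side','top'):
    p=manip.snapshot(n);d[n]=p
    cv2.imwrite(f'pics/{n}0.png',p['img'][:,:,::-1]);print(n,{k:v for k,v in p.items() if k!='img'})
pickle.dump(d,open('s0.pkl','wb'))
E
```

```text
pics
{'t': 0.0, 'q': array([ 9.64474746e-01,  5.28472204e-01,  1.43393040e+00, -6.33313703e-06,
        1.18144907e+00, -1.78458649e-01]), 'tcp_pos': array([0.25885896, 0.56807299, 0.238321  ]), 'tool_rot': array([ 8.41107404e-01,  5.40866951e-01, -1.04227471e-03,  4.35271530e-04]), 'finger_gap': 1.0025189161166124, 'force': array([-0.35502899,  0.68032623,  0.57607503])}
side {'vertical_fov': 42.230126261429575, 'cx': 322.1854850432853, 'cy': 227.5207581840231, 'D': array([-0.15911115,  0.        ,  0.        ,  0.        ,  0.        ]), 'origin': array([ 0.20576236, -0.72464618,  0.80982775]), 'orientation': array([ 0.89763194, -0.20209738,  0.08144245, -0.38311966])}
top {'vertical_fov': 47.23673047131393, 'cx': 320.15108749152813, 'cy': 241.7566043919562, 'D': array([0.04346607, 0.        , 0.        , 0.        , 0.        ]), 'origin': array([ 0.44251643, -0.04458984,  0.90518026]), 'orientation': array([ 0.71539162, -0.69701776,  0.03905931, -0.02924786])}
```

View pics/side0.png

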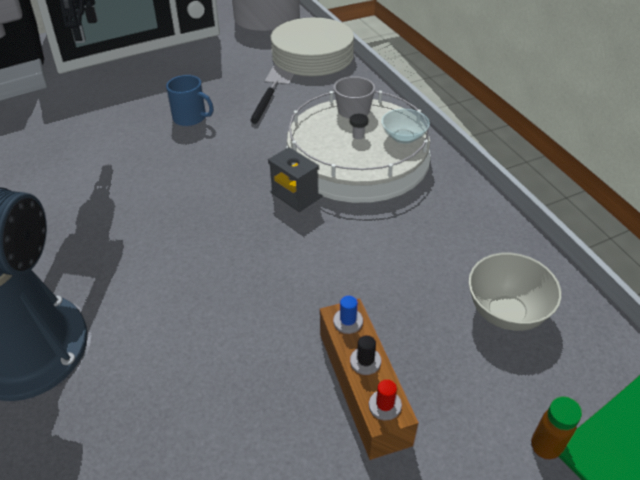

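View pics/top0.png

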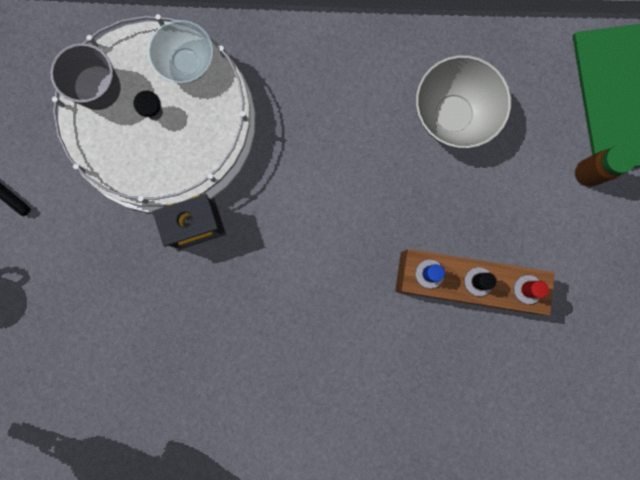

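The side view shows the red pin at about (387,394), nearest the camera, and the bracket hole at about (294,161). In the top view the red grip is at (540,289), the bracket at (187,221) and the pillar top at (147,104). Next I'll measure these.

```bash
cat > h.py <<'E'
import numpy as np,cv2
from scipy.spatial.transform import Rotation as R
def K(p):
    f=p['img'].shape[0]/2/np.tan(np.radians(p['vertical_fov'])/2)
    return np.array([[f,0,p['cx']],[0,f,p['cy']],[0,0,1]])
def ray(p,uv):
    n=cv2.undistortPoints(np.array([[uv]],float),K(p),p['D'])[0,0]
    d=R.from_quat(p['orientation']).apply([n[0],n[1],1]); return p['origin'],d/np.linalg.norm(d)
def onz(p,uv,z):
    o,d=ray(p,uv); return o+d*(z-o[2])/d[2]
def tri(p,a,q,b):
    o1,d1=ray(p,a);o2,d2=ray(q,b)
    t=np.linalg.lstsq(np.c_[d1,-d2],o2-o1,rcond=None)[0]
    A=o1+t[0]*d1;B=o2+t[1]*d2; return (A+B)/2,np.linalg.norm(A-B)
def proj(p,X):
    r=R.from_quat(p['orientation']).inv(); rv=r.as_rotvec(); 
    return cv2.projectPoints(np.array([X],float),rv,-r.apply(p['origin']),K(p),p['D'])[0].reshape(2)
def blobs(m,minA=20):
    n,l,s,c=cv2.connectedComponentsWithStats(m.astype(np.uint8))
    return [(c[i].round(1),s[i].tolist()) for i in range(1,n) if s[i,4]>=minA]
E
python3 - <<'E'
from h import *
import pickle
d=pickle.load(open('s0.pkl','rb'))
for n in d:
    im=d[n]['img'];h=cv2.cvtColor(im,cv2.COLOR_RGB2HSV);H,S,V=[h[...,i].astype(int) for i in range(3)]
    print(n,'red',blobs(((H<5)|(H>174))&(S>180)&(V>90),40))
    print(n,'blue',blobs((abs(H-115)<10)&(S>180)&(V>90),40))
    print(n,'yellow',blobs((abs(H-23)<6)&(S>150)&(V>60),10))
    x,y=dict(side=(294,180),top=(187,221))[n]
    cv2.imwrite(f'pics/{n}_br.png',cv2.resize(im[y-40:y+40,x-50:x+50,::-1],None,fx=7,fy=7,interpolation=cv2.INTER_CUBIC))
    x,y=dict(side=(375,390),top=(510,285))[n]
    cv2.imwrite(f'pics/{n}_pin.png',cv2.resize(im[y-40:y+40,x-50:x+50,::-1],None,fx=7,fy=7,interpolation=cv2.INTER_CUBIC))
E
```

```text
side red [(array([386. , 394.4]), [377, 380, 19, 31, 459])]
side blue [(array([348. , 309.5]), [341, 296, 16, 29, 381])]
side yellow [(array([295.1, 164.3]), [292, 163, 6, 3, 10]), (array([285.4, 181.7]), [274, 172, 22, 21, 239]), (array([562.8, 443.3]), [554, 427, 22, 29, 132]), (array([560.5, 429.4]), [556, 428, 10, 3, 10])]
top red [(array([537.5, 288.7]), [523, 281, 26, 17, 285])]
top blue [(array([433.9, 272.6]), [423, 265, 21, 16, 254])]
top yellow [(array([182.3, 218.6]), [179, 214, 10, 12, 61]), (array([194.9, 238.1]), [178, 232, 35, 13, 116])]
```

View pics/side_br.png

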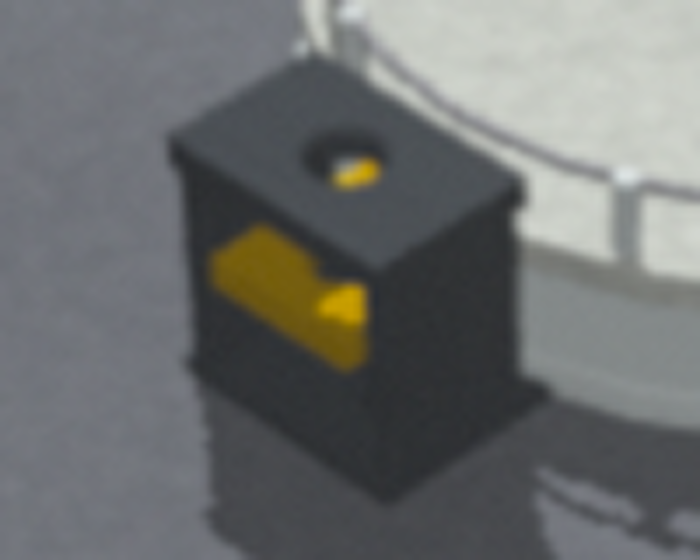

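View pics/top_br.png

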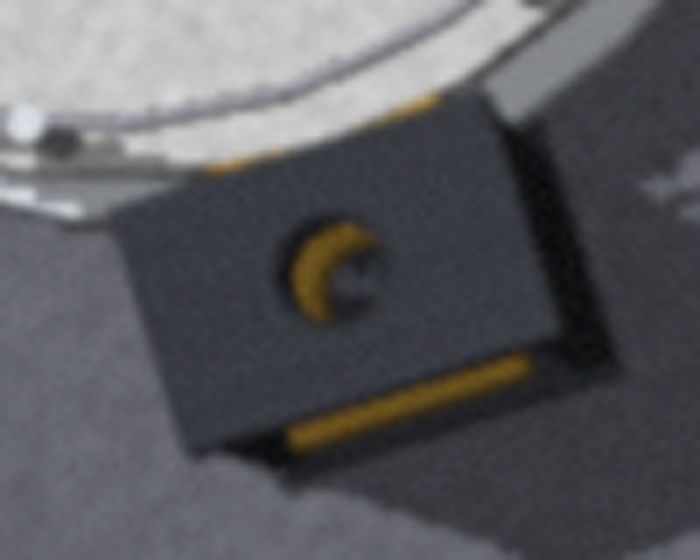

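View pics/side_pin.png

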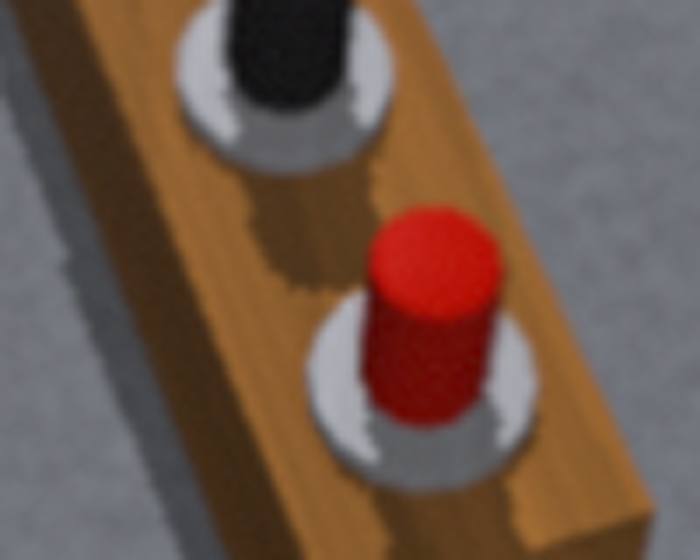

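View pics/top_pin.png

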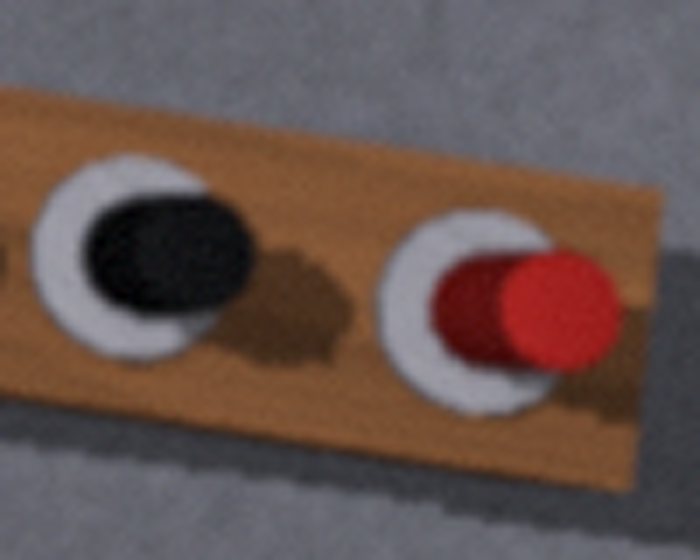

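```bash
python3 - <<'E'
from h import *
import pickle
d=pickle.load(open('s0.pkl','rb'));s,t=d['side'],d['top']
np.set_printoptions(precision=4,suppress=True)
c=lambda x0,y0,u,v:((u+.5)/7-.5+x0,(v+.5)/7-.5+y0)
rs=c(325,350,435,264);rt=c(460,245,560,310)
print('redtop tri',tri(s,rs,t,rt),'side z',onz(s,rs,.116),'top z',onz(t,rt,.116))
# collar centre
print('collar', onz(s,c(325,350,422,378),.074),onz(t,c(460,245,477,312),.074))
hs=c(244,140,346,157);ht=c(137,181,332,270)
print('hole tri',tri(s,hs,t,ht),onz(s,hs,.085),onz(t,ht,.085))
P=[onz(s,c(244,140,*a),.085) for a in((172,138),(315,52),(522,188),(380,270))]
Q=[onz(t,c(137,181,*a),.085) for a in((110,212),(485,92),(565,335),(190,452))]
for P_ in(P,Q):
    P_=np.array(P_);print('plate centre',P_.mean(0),np.linalg.norm(np.diff(P_[:,:2],axis=0),axis=1));print(P_[:,:2])
print('pillar top',onz(t,(147,104),.096),onz(s,(359,120),.096))
# stand top corners in top view
for a in((662,188),(630,490)):print('stand',onz(t,c(460,245,*a),.068)[:2])
for a in((405,250),(400,293)): print('stand far',onz(t,a,.068)[:2])
print('tool',R.from_quat([8.41107404e-01,5.40866951e-01,-1.04227471e-03,4.35271530e-04]).as_matrix())
E
```

```text
redtop tri (array([ 0.4586, -0.3711,  0.1126]), np.float64(0.002801061160110029)) side z [ 0.456  -0.3725  0.116 ] top z [ 0.4599 -0.3703  0.116 ]
collar [ 0.4567 -0.3722  0.074 ] [ 0.4598 -0.3698  0.074 ]
hole tri (array([0.5501, 0.1512, 0.0806]), np.float64(0.0024594502556714243)) [0.5469 0.1463 0.085 ] [0.5507 0.1498 0.085 ]
plate centre [0.5464 0.145  0.085 ] [0.0539 0.0849 0.0505]
[[0.5075 0.1749]
 [0.5579 0.1939]
 [0.5841 0.1132]
 [0.5359 0.098 ]]
plate centre [0.5503 0.1484 0.085 ] [0.0833 0.0556 0.0827]
[[0.5619 0.1973]
 [0.5902 0.119 ]
 [0.5381 0.0996]
 [0.5109 0.1778]]
pillar top [0.7217 0.2101 0.096 ] [0.7172 0.2026 0.096 ]
stand [ 0.488  -0.4125]
stand [ 0.4226 -0.4044]
stand far [ 0.5146 -0.1855]
stand far [ 0.4488 -0.1785]
tool [[ 0.4149  0.9099 -0.0013]
 [ 0.9099 -0.4149 -0.0019]
 [-0.0022 -0.0004 -1.    ]]
```

Emit:
move_arm --deltas '[[[-0.022,0.034,0,6],[-0.044,0.067,0,12],[-0.065,0.099,0,18],[-0.087,0.131,0,24],[-0.109,0.164,0,30],[-0.131,0.198,0,36],[-0.152,0.23,0,42],[-0.174,0.263,0,48],[-0.196,0.296,0,54],[-0.218,0.329,0,60],[-0.24,0.362,0,66],[-0.258,0.39,0,72],[-0.272,0.411,0,72],[-0.272,0.411,0,72],[-0.272,0.411,0,72]]]' --gripper 1

```text
t: 1.35
tcp_pos: [0.5204, 0.1489, 0.2383]
tool_rot: [0.998, -0.058, -0.001, 0.001]
force: [0.1, 1.3, 0.2]
finger_gap: 0.997
```

```bash
cat > to.py <<'E'
import sys
from station import manip
from h import *
np.set_printoptions(precision=4,suppress=True)
s=manip.sense();M=R.from_quat(s['tool_rot']);m=M.as_matrix()
print('t',s['t'],'tcp',s['tcp_pos'],'yaw',np.degrees(np.arctan2(m[1,0],m[0,0])),'q',s['q'],'gap',s['finger_gap'],'F',s['force'],'tilt',np.degrees(np.arccos(-m[2,2])))
if len(sys.argv)>3:print('shift',M.inv().apply(np.array(list(map(float,sys.argv[1:4])))-s['tcp_pos']))
E
python3 to.py 0.458 -0.371 0.16
```

```text
t 1.35 tcp [0.5204 0.1489 0.2383] yaw -6.680198298491601 q [ 0.0729  0.4172  1.6425 -0.0014  1.0841  0.1901] gap 0.9973500968948138 F [0.1481 1.2649 0.1876] tilt 0.14747394083584262
shift [-0.0013  0.5235  0.0792]
```

Emit:
move_arm --deltas '[[[0,0.035,0,0],[0,0.07,0,0],[0,0.105,0,0],[0,0.14,0,0],[0,0.175,0,0],[0,0.21,0,0],[0,0.245,0,0],[0,0.28,0,0],[0,0.315,0,0],[0,0.35,0,0],[0,0.385,0,0],[0,0.42,0,0],[0,0.455,0.01,0],[-0.001,0.49,0.03,0],[-0.001,0.515,0.05,0],[-0.001,0.5235,0.07,0],[-0.001,0.5235,0.079,0],[-0.001,0.5235,0.079,0],[-0.001,0.5235,0.079,0]]]'

```text
t: 2.93
tcp_pos: [0.4584, -0.3687, 0.1599]
tool_rot: [0.998, -0.057, -0.002, -0.0]
force: [0.4, 0.6, 0.6]
finger_gap: 0.997
```

```bash
python3 to.py 0.458 -0.371 0.090; python3 - <<'E'
from station import manip
import cv2,numpy as np
o=[]
for n,(x,y) in dict(side=(380,370),top=(520,285)).items():
    im=manip.snapshot(n)['img'];cv2.imwrite(f'pics/{n}1.png',im[:,:,::-1])
    o.append(cv2.resize(im[y-80:y+80,x-65:x+65,::-1],None,fx=3,fy=3,interpolation=cv2.INTER_CUBIC))
cv2.imwrite('pics/c1.png',np.hstack(o))
E
```

```text
t 2.9333 tcp [ 0.4584 -0.3687  0.1599] yaw -6.577369768509993 q [-0.8661  0.5803  1.5984 -0.0025  0.966  -0.7498] gap 0.9969848671332104 F [0.3757 0.6484 0.6346] tilt 0.2119977968649368
shift [0.0001 0.0024 0.0699]
```

View pics/c1.png

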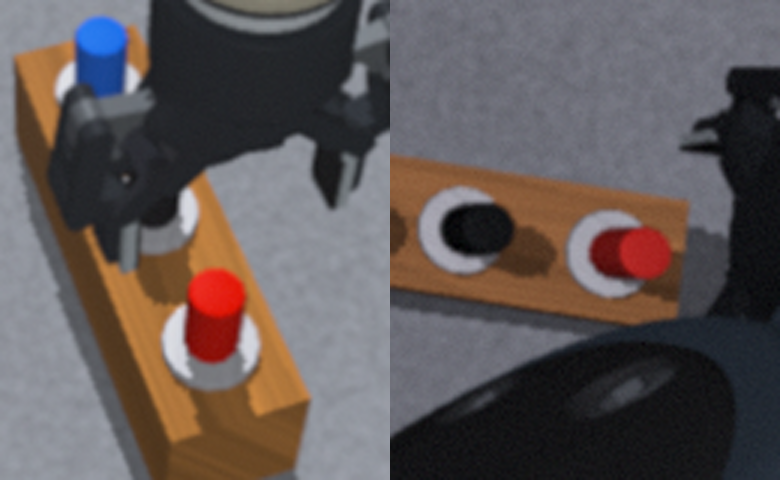

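The gripper is above the red pin: the projected offsets in both views fit a tool that is higher than the pin. I'll correct y by 2 mm, descend and grip.

Emit:
move_arm --deltas '[[[0,0.0024,0.02,0],[0,0.0024,0.04,0],[0,0.0024,0.055,0],[0,0.0024,0.066,0],[0,0.0024,0.07,0],[0,0.0024,0.07,0],[0,0.0024,0.07,0],[0,0.0024,0.07,0]]]'

```text
t: 3.7
tcp_pos: [0.4595, -0.3726, 0.0925]
tool_rot: [0.998, -0.057, 0.0, 0.002]
force: [0.5, 0.1, 0.2]
finger_gap: 1.003
```

Emit:
move_arm --deltas '[[[0,0,0,0],[0,0,0,0],[0,0,0,0],[0,0,0,0],[0,0,0,0],[0,0,0,0],[0,0,0,0],[0,0,0,0],[0,0,0,0],[0,0,0,0],[0,0,0,0],[0,0,0,0]]]' --gripper 0 --squeeze 60

```text
t: 4.7
tcp_pos: [0.4597, -0.3729, 0.0928]
tool_rot: [0.998, -0.057, 0.0, 0.002]
force: [-0.8, 0.5, 5.4]
finger_gap: 0.289
```

```bash
python3 to.py 0.458 -0.371 0.23; python3 - <<'E'
from station import manip
import cv2,numpy as np
o=[]
for n,(x,y) in dict(side=(380,370),top=(520,285)).items():
    im=manip.snapshot(n)['img'];cv2.imwrite(f'pics/{n}2.png',im[:,:,::-1])
    o.append(cv2.resize(im[y-80:y+80,x-65:x+65,::-1],None,fx=3,fy=3,interpolation=cv2.INTER_CUBIC))
cv2.imwrite('pics/c2.png',np.hstack(o))
E
```

```text
t 4.7 tcp [ 0.4597 -0.3729  0.0928] yaw -6.540972092016262 q [-0.869   0.6808  1.6356 -0.0032  0.8215 -0.7527] gap 0.288693413013798 F [-0.8328  0.4675  5.4082] tilt 0.25171151742056613
shift [-0.0017 -0.0011 -0.1372]
```

View pics/c2.png

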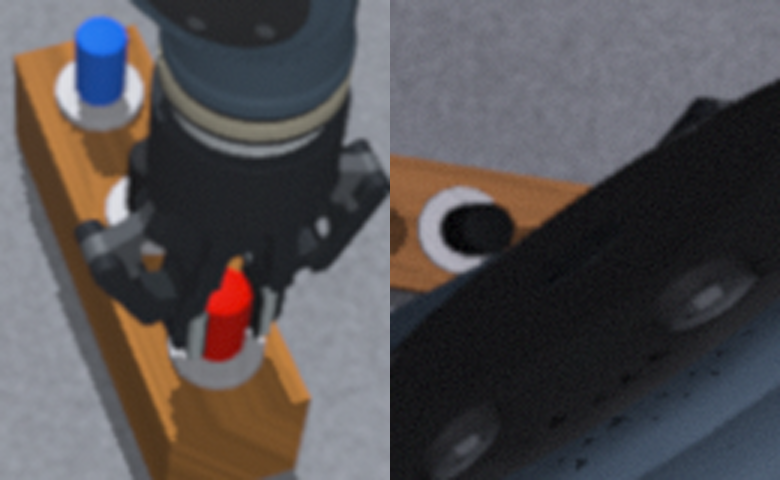

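Gap 0.289 is about 25 mm, which matches the 26 mm grip, so the pin is held. Next I'll lift it.

Emit:
move_arm --deltas '[[[0,0,-0.01,0],[0,0,-0.025,0],[0,0,-0.045,0],[0,0,-0.065,0],[0,0,-0.085,0],[0,0,-0.105,0],[0,0,-0.12,0],[0,0,-0.125,0],[0,0,-0.125,0],[0,0,-0.125,0]]]'

```text
t: 5.63
tcp_pos: [0.4592, -0.3718, 0.2173]
tool_rot: [0.998, -0.057, 0.0, 0.002]
force: [-1.4, -0.5, -0.0]
finger_gap: 0.283
```

```bash
python3 to.py 0.53 0.0 0.22; python3 - <<'E'
from station import manip
import cv2,numpy as np
from h import *
p=manip.snapshot('side');im=p['img'];cv2.imwrite(f'pics/side3.png',im[:,:,::-1])
c=proj(p,manip.sense()['tcp_pos']);print(c)
x,y=map(int,c)
cv2.imwrite('pics/c3.png',cv2.resize(im[max(0,y-50):y+70,x-65:x+65,::-1],None,fx=5,fy=5,interpolation=cv2.INTER_CUBIC))
E
```

```text
t 5.6333 tcp [ 0.4592 -0.3718  0.2173] yaw -6.536019634004478 q [-0.8685  0.5066  1.5452 -0.0026  1.0874 -0.7532] gap 0.28349944754613265 F [-1.3954 -0.451  -0.0166] tilt 0.1940775956616679
shift [ 0.028  -0.3775 -0.004 ]
[394.47121832 339.85239148]
```

View pics/c3.png

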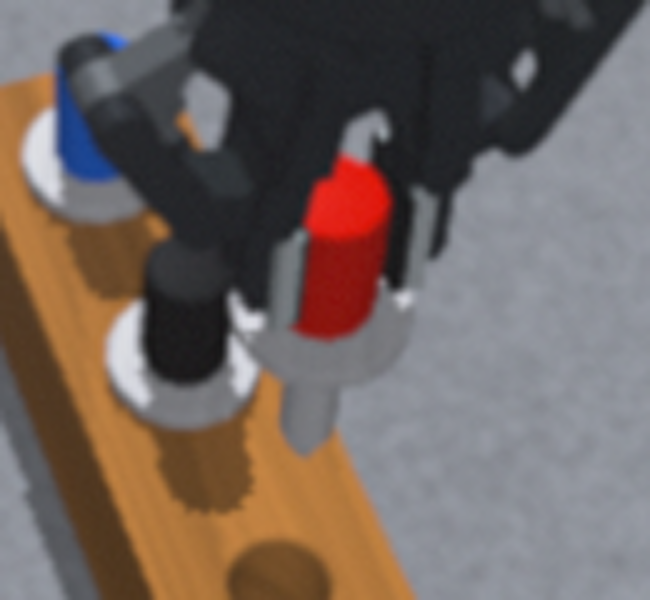

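```bash
python3 - <<'E'
from station import manip
from h import *
p=manip.snapshot('side');X=manip.sense()['tcp_pos'];np.set_printoptions(precision=1,suppress=True)
T=R.from_quat(manip.sense()['tool_rot'])
for z in(.04,.02,0,-.02,-.04,-.06,-.08): print(z,(proj(p,X+T.apply([0,0,-z]))-[329,289]+.5)*5-.5, 'x+10mm',(proj(p,X+T.apply([.01,0,-z]))-[329,289]+.5)*5-.5,'y+10mm',(proj(p,X+T.apply([0,0.01,-z]))-[329,289]+.5)*5-.5)
E
```

```text
0.04 [342.6 151.2] x+10mm [383.4 139.5] y+10mm [360.4 184.9]
0.02 [335.6 205.2] x+10mm [375.7 193.5] y+10mm [353.1 238.6]
0 [329.  256.9] x+10mm [368.3 245.3] y+10mm [346.  290.1]
-0.02 [322.5 306.6] x+10mm [361.1 295. ] y+10mm [339.1 339.5]
-0.04 [316.3 354.2] x+10mm [354.1 342.8] y+10mm [332.5 386.9]
-0.06 [310.3 400. ] x+10mm [347.4 388.7] y+10mm [326.1 432.4]
-0.08 [304.5 444. ] x+10mm [341.  432.8] y+10mm [319.9 476.1]
```

The pin hangs upright to within about 1–2°: grip top at (347,198), tip at (307,448), against projected (337,197) and (303,455). I'll carry it to above the bracket.

Emit:
move_arm --deltas '[[[0,-0.008,-0.01,0],[0.001,-0.025,-0.018,0],[0.003,-0.053,-0.018,0],[0.005,-0.085,-0.018,0],[0.007,-0.12,-0.018,0],[0.009,-0.155,-0.018,0],[0.011,-0.19,-0.018,0],[0.013,-0.225,-0.018,0],[0.015,-0.26,-0.018,0],[0.017,-0.295,-0.018,0],[0.019,-0.33,-0.018,0],[0.021,-0.365,-0.018,0],[0.023,-0.4,-0.018,0],[0.025,-0.435,-0.018,0],[0.027,-0.465,-0.018,0],[0.028,-0.492,-0.018,0],[0.029,-0.512,-0.018,0],[0.03,-0.523,-0.018,0],[0.03,-0.527,-0.018,0],[0.03,-0.527,-0.018,0]]]'

```text
t: 7.4
tcp_pos: [0.5482, 0.1496, 0.2334]
tool_rot: [0.998, -0.056, -0.001, 0.001]
force: [0.0, -0.2, -1.2]
finger_gap: 0.29
```

```bash
cat > look.py <<'E'
import sys
from station import manip
import cv2,numpy as np
from h import *
k=sys.argv[1]
for n,(x,y) in dict(side=(294,150),top=(187,221)).items():
    im=manip.snapshot(n)['img'];cv2.imwrite(f'pics/{n}{k}.png',im[:,:,::-1])
    cv2.imwrite(f'pics/{n}{k}c.png',cv2.resize(im[y-60:y+60,x-65:x+65,::-1],None,fx=5,fy=5,interpolation=cv2.INTER_CUBIC))
E
python3 to.py 0.549 0.148 0.19; python3 look.py 4
```

```text
t 7.4 tcp [0.5482 0.1496 0.2334] yaw -6.433051129833216 q [ 0.0709  0.4589  1.5823 -0.0023  1.1021  0.1842] gap 0.2895848459950811 F [ 0.0482 -0.1883 -1.2131] tilt 0.15600120621155056
shift [0.0011 0.0014 0.0434]
```

View pics/side4c.png

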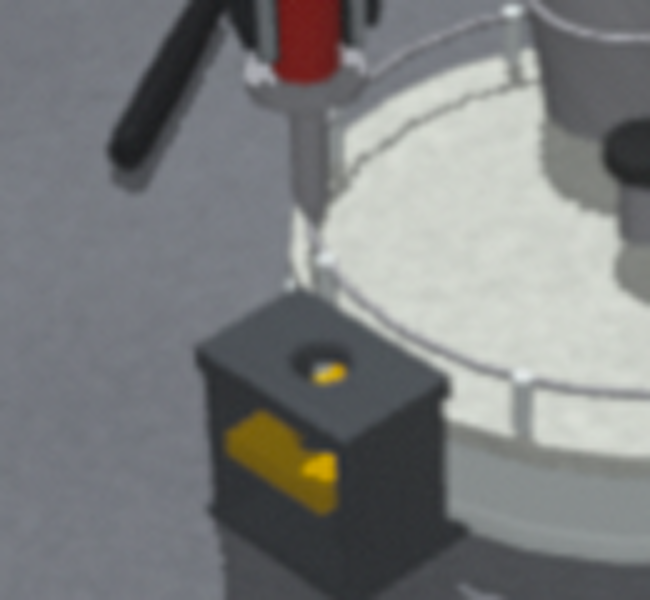

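View pics/top4c.png

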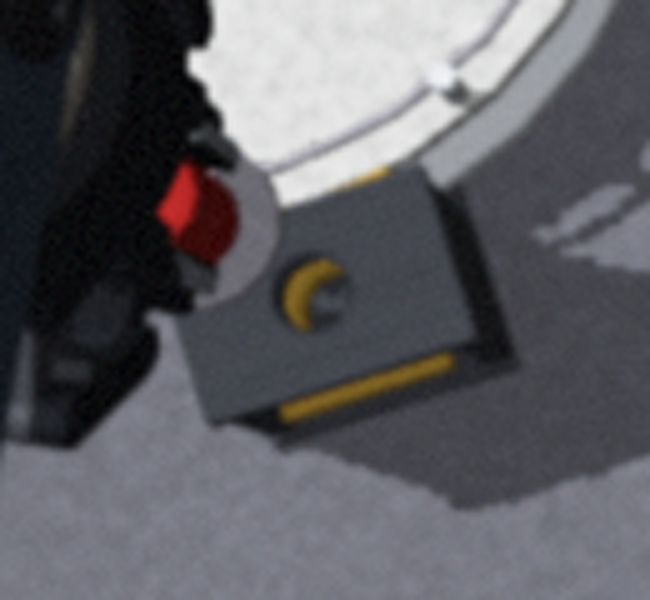

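```bash
python3 - <<'E'
from station import manip
from h import *
import pickle
np.set_printoptions(precision=4,suppress=True)
d=pickle.load(open('s0.pkl','rb'));s,t=d['side'],d['top']
X=np.array([0.5482,0.1496,0.2334])
cs=lambda u,v:((u+.5)/5-.5+229,(v+.5)/5-.5+90)
ct=lambda u,v:((u+.5)/5-.5+122,(v+.5)/5-.5+161)
ic=lambda p,o:((np.array(p)-o+.5)*5-.5)
print('hole s',onz(s,cs(320,363),.085),'t',onz(t,ct(317,293),.085))
print('tip s',onz(s,cs(317,232),X[2]-.0848))
for z in(-.0248,-.05,-.0728,-.0848):print(z,ic(proj(s,X+[0,0,z]),(229,90)))
# collar outline in top pic
im=cv2.imread('pics/top4c.png')
pts=[(240,165),(262,185),(277,222),(270,258),(250,285),(210,304)]
W=np.array([onz(t,ct(*p),X[2]-.0248)[:2] for p in pts]);W2=np.array([onz(t,ct(*p),X[2]-.0188)[:2] for p in pts])
from scipy.optimize import least_squares
for w in(W,W2):
  print('collar t',least_squares(lambda c:np.hypot(*(w-c).T)-.022,[.55,.15]).x, least_squares(lambda c:np.hypot(*(w-c[:2]).T)-c[2],[.55,.15,.02]).x)
E
```

```text
hole s [0.546 0.146 0.085] t [0.5507 0.1483 0.085 ]
tip s [0.5457 0.1416 0.1486]
-0.0248 [307.9044  79.96  ]
-0.05 [310.8425 139.4169]
-0.0728 [313.4438 191.7887]
-0.0848 [314.7914 218.8226]
collar t [0.5503 0.1529] [0.5498 0.1495 0.0193]
collar t [0.5494 0.1514] [0.5489 0.1478 0.0191]
```

```bash
python3 - <<'E'
import cv2
im=cv2.imread('pics/side4.png')
cv2.imwrite('pics/s4z.png',cv2.resize(im[80:150,260:330],None,fx=8,fy=8,interpolation=cv2.INTER_CUBIC))
E
```

```text
(no output)
```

View pics/s4z.png

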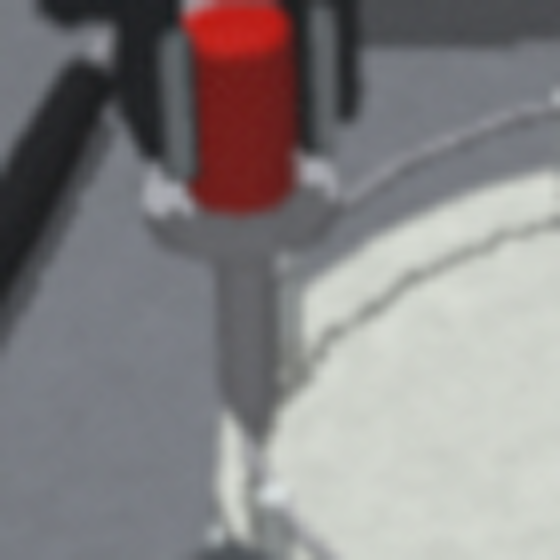

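```bash
python3 - <<'E'
from h import *
import pickle
d=pickle.load(open('s0.pkl','rb'));s=d['side'];np.set_printoptions(precision=2,suppress=True)
X=np.array([0.5482,0.1496,0.2334])
for z in(.0232,-.0188,-.0248,-.0848):
  for e in([0,0,0],[.01,0,0],[0,-.01,0]):print(z,e,((proj(s,X+[0,0,z]+e)-[260,80]+.5)*8-.5))
E
```

```text
0.0232 [0, 0, 0] [235.7   19.46]
0.0232 [0.01, 0, 0] [278.42   8.86]
0.0232 [0, -0.01, 0] [253.85  41.  ]
-0.0188 [0, 0, 0] [243.81 185.19]
-0.0188 [0.01, 0, 0] [285.47 174.36]
-0.0188 [0, -0.01, 0] [261.58 207.32]
-0.0248 [0, 0, 0] [244.95 208.24]
-0.0248 [0.01, 0, 0] [286.46 197.38]
-0.0248 [0, -0.01, 0] [262.66 230.44]
-0.0848 [0, 0, 0] [255.97 430.42]
-0.0848 [0.01, 0, 0] [296.03 419.32]
-0.0848 [0, -0.01, 0] [273.16 453.28]
```

Grip top and tip offsets agree, so the pin is upright. Relative to the hole it is off by (−0.7,+1) mm in the side view and about (+1,−2) mm in the top view. That is within the ±4 mm clearance, so I'll descend until the tip is just inside.

Emit:
move_arm --deltas '[[[0,0,0.008,0],[0,0,0.022,0],[0,0,0.036,0],[0,0,0.046,0],[0,0,0.053,0],[0,0,0.058,0],[0,0,0.06,0],[0,0,0.06,0]]]'

```text
t: 8.17
tcp_pos: [0.5482, 0.1476, 0.1729]
tool_rot: [0.998, -0.057, -0.001, 0.001]
force: [-0.2, -0.5, -1.3]
finger_gap: 0.285
```

```bash
python3 to.py 0.5482 0.1496 0.11; python3 look.py 5
```

```text
t 8.1667 tcp [0.5482 0.1476 0.1729] yaw -6.5806796819241535 q [ 0.0675  0.5382  1.6408 -0.003   0.9653  0.184 ] gap 0.2852648360960238 F [-0.2493 -0.542  -1.3251] tilt 0.21110847421431186
shift [-0.0001 -0.0022  0.0629]
```

View pics/side5c.png

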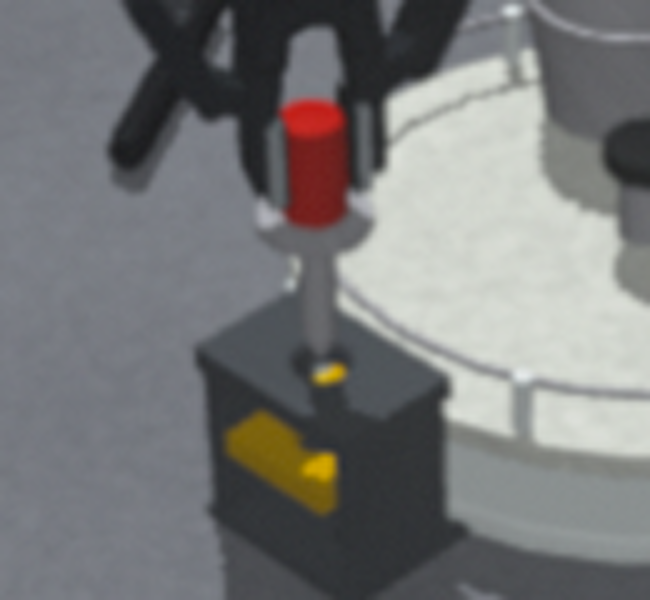

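View pics/top5c.png

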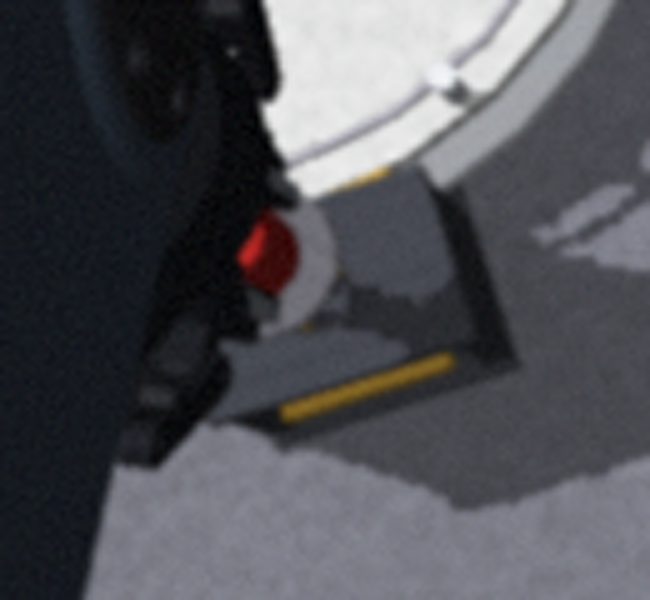

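The tip at (318,360) in the side crop sits in the hole mouth, centred at (320,363). Contact force is nil, so I'll keep going.

Emit:
move_arm --deltas '[[[0,-0.001,0.004,0],[0,-0.001,0.009,0],[0,-0.001,0.014,0],[0,-0.001,0.018,0],[0,-0.001,0.02,0],[0,-0.001,0.02,0]]]'

```text
t: 8.77
tcp_pos: [0.5482, 0.1487, 0.1529]
tool_rot: [0.998, -0.057, -0.001, 0.001]
force: [-0.1, -0.7, -1.6]
finger_gap: 0.284
```

```bash
python3 to.py 0.5482 0.1486 0.11; python3 look.py 6
```

```text
t 8.7667 tcp [0.5482 0.1487 0.1529] yaw -6.560409981951248 q [ 0.0695  0.5675  1.6558 -0.003   0.9212  0.1858] gap 0.2840857276966444 F [-0.0533 -0.6714 -1.5968] tilt 0.21018795662640155
shift [0.0001 0.     0.0429]
```

View pics/side6c.png

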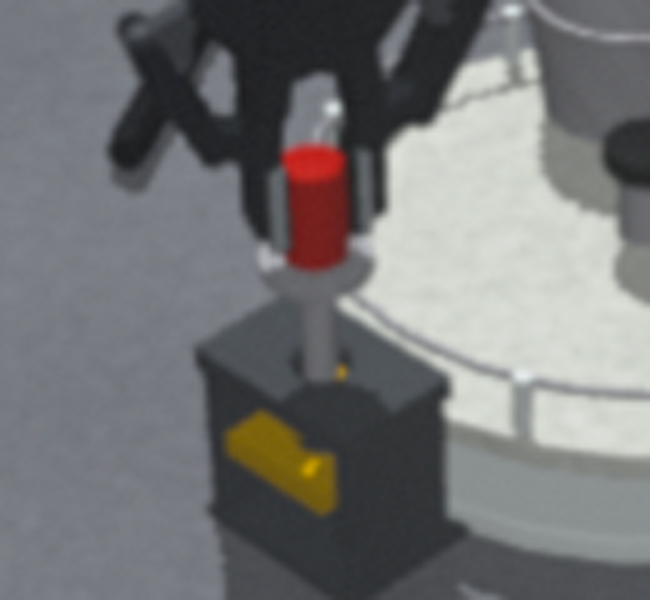

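The shank is through the bracket mouth with no contact force. Next I'll lower it into the tray lug.

Emit:
move_arm --deltas '[[[0,0,0.004,0],[0,0,0.008,0],[0,0,0.012,0],[0,0,0.016,0],[0,0,0.02,0],[0,0,0.02,0]]]'

```text
t: 9.37
tcp_pos: [0.548, 0.1486, 0.1325]
tool_rot: [0.998, -0.057, -0.002, 0.001]
force: [-0.1, -0.7, -0.8]
finger_gap: 0.287
```

```bash
python3 to.py 0.5482 0.1486 0.11; python3 look.py 7
```

```text
t 9.3667 tcp [0.548  0.1486 0.1325] yaw -6.561549160794542 q [ 0.0694  0.598   1.6702 -0.0032  0.8768  0.1859] gap 0.2872913378087136 F [-0.1062 -0.704  -0.7597] tilt 0.24241144849910443
shift [ 0.0003 -0.0001  0.0225]
```

View pics/side7c.png

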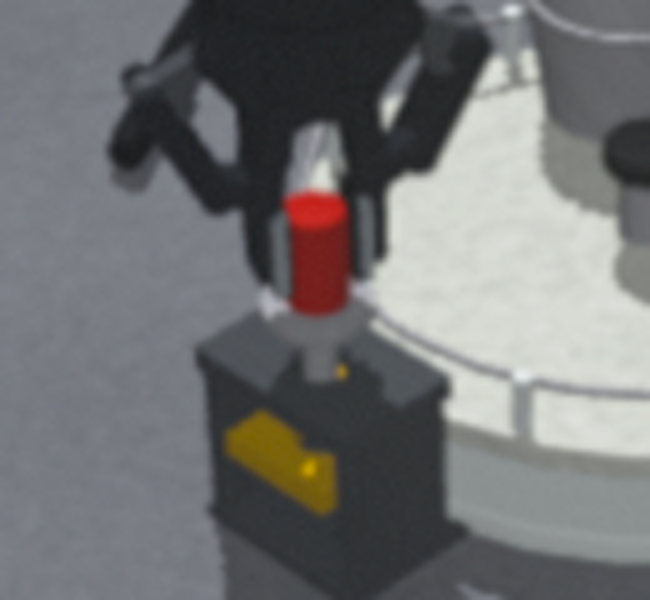

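Emit:
move_arm --deltas '[[[0,0,0.003,0],[0,0,0.006,0],[0,0,0.009,0],[0,0,0.012,0],[0,0,0.015,0],[0,0,0.017,0],[0,0,0.017,0],[0,0,0.017,0]]]'

```text
t: 10.13
tcp_pos: [0.5484, 0.1486, 0.116]
tool_rot: [0.998, -0.057, -0.001, 0.001]
force: [0.4, 0.5, -1.6]
finger_gap: 0.287
```

```bash
python3 to.py 0.5482 0.1486 0.11; python3 look.py 8
```

```text
t 10.1333 tcp [0.5484 0.1486 0.116 ] yaw -6.562420844249706 q [ 0.0693  0.6235  1.6802 -0.0033  0.8403  0.186 ] gap 0.287477993411871 F [ 0.3994  0.5365 -1.6404] tilt 0.19755002345197764
shift [-0.0002  0.      0.006 ]
```

View pics/side8c.png

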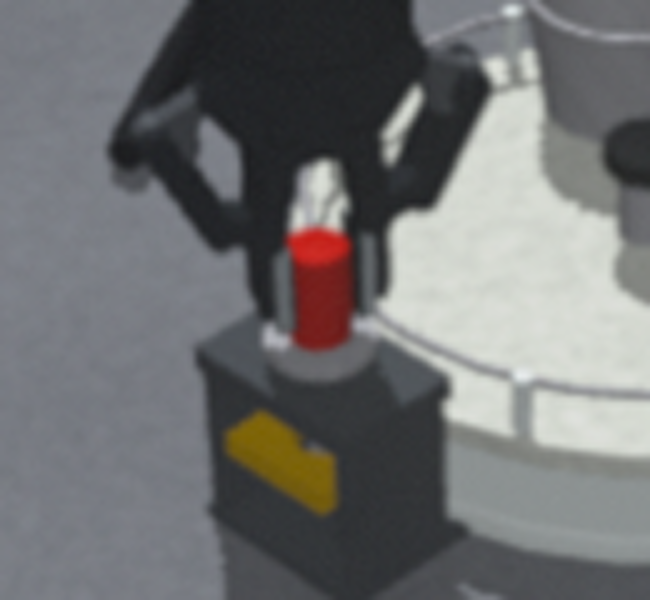

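The tip should now be below the lug (z≈0.031, lug underside 0.041), still without contact. I'll lower slowly to seat the collar.

Emit:
move_arm --deltas '[[[0,0,0.001,0],[0,0,0.002,0],[0,0,0.003,0],[0,0,0.004,0],[0,0,0.005,0],[0,0,0.005,0]]]'

```text
t: 10.73
tcp_pos: [0.5485, 0.1486, 0.111]
tool_rot: [0.998, -0.057, -0.001, 0.001]
force: [-0.2, 0.3, -0.8]
finger_gap: 0.29
```

Emit:
move_arm --deltas '[[[0,0,0.0005,0],[0,0,0.001,0],[0,0,0.0015,0],[0,0,0.002,0],[0,0,0.002,0]]]'

```text
t: 11.15
tcp_pos: [0.5485, 0.1486, 0.1099]
tool_rot: [0.998, -0.057, -0.001, 0.001]
force: [-2.1, 0.5, 4.6]
finger_gap: 0.285
```

Contact of 4.6 N upward at z=0.110, exactly where the collar should seat. I'll release part-way and lift straight up.

Emit:
move_arm --deltas '[[[0,0,0,0],[0,0,0,0],[0,0,0,0],[0,0,0,0],[0,0,0,0],[0,0,0,0],[0,0,0,0]]]' --gripper 0.55

```text
t: 11.73
tcp_pos: [0.5484, 0.1486, 0.1097]
tool_rot: [0.998, -0.057, -0.001, 0.001]
force: [1.0, 0.5, 0.6]
finger_gap: 0.549
```

Emit:
move_arm --deltas '[[[0,0,-0.005,0],[0,0,-0.015,0],[0,0,-0.03,0],[0,0,-0.05,0],[0,0,-0.07,0],[0,0,-0.09,0],[0,0.02,-0.11,0],[0,0.055,-0.12,0],[0,0.09,-0.12,0],[0,0.125,-0.12,0],[0,0.16,-0.12,0],[0,0.19,-0.12,0],[0,0.2,-0.12,0],[0,0.2,-0.12,0]]]'

```text
t: 12.9
tcp_pos: [0.526, -0.0521, 0.2312]
tool_rot: [0.998, -0.059, -0.0, 0.002]
force: [-0.2, 1.0, 0.3]
finger_gap: 0.552
```

```bash
python3 to.py; python3 look.py 9
```

```text
t 12.9 tcp [ 0.526  -0.0521  0.2312] yaw -6.790307935373503 q [-0.3084  0.4088  1.6825 -0.0038  1.0497 -0.188 ] gap 0.5518264905758903 F [-0.1639  0.9543  0.3482] tilt 0.1926629306242707
```

View pics/side9c.png

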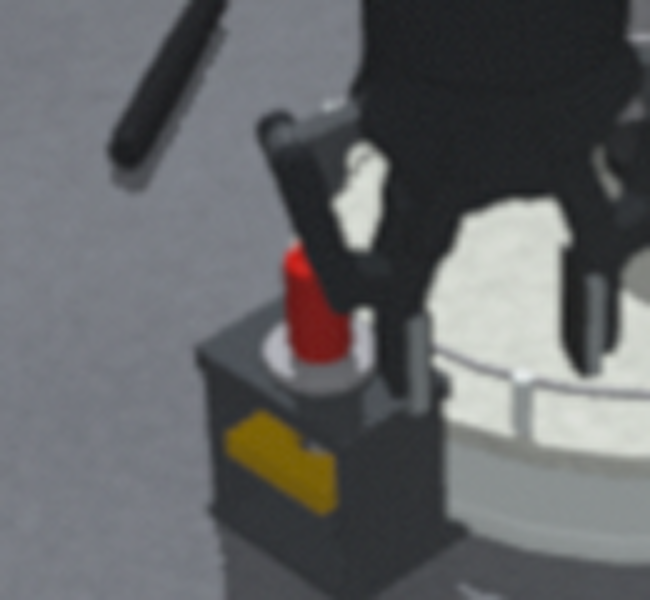

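View pics/top9c.png

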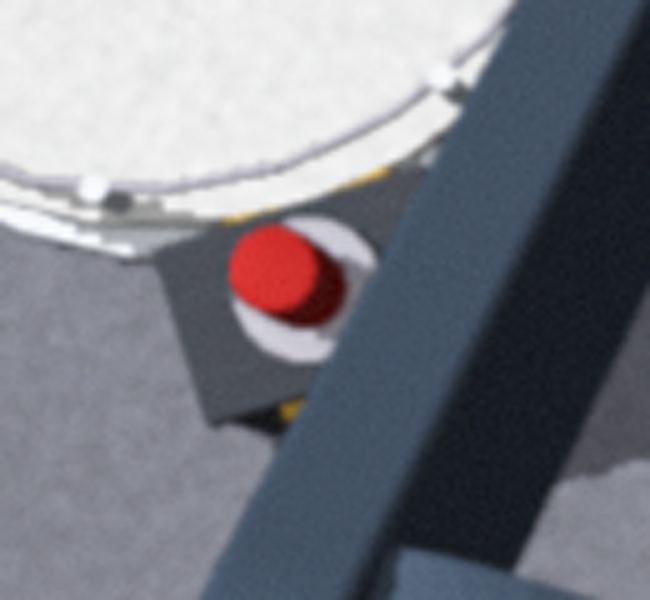

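The collar lies flat on the plate, with the red top at (274,270) in the top crop. One numeric check, then I'll hand in.

```bash
python3 - <<'E'
from h import *
import pickle
np.set_printoptions(precision=4,suppress=True)
d=pickle.load(open('s0.pkl','rb'));s,t=d['side'],d['top']
ct=lambda u,v:((u+.5)/5-.5+122,(v+.5)/5-.5+161)
cs=lambda u,v:((u+.5)/5-.5+229,(v+.5)/5-.5+90)
print('grip top@.133',onz(t,ct(274,270),.133),'collar top@.091',onz(t,ct(307,289),.091),'hole',onz(t,ct(317,293),.085))
print('side collar@.091',onz(s,cs(320,350),.091),'hole',onz(s,cs(320,363),.085))
from station import manip
manip.sign_off()
print(manip.sense()['t'])
E
```

```text
grip top@.133 [0.5506 0.1493 0.133 ] collar top@.091 [0.551  0.1499 0.091 ] hole [0.5507 0.1483 0.085 ]
side collar@.091 [0.5463 0.1462 0.091 ] hole [0.546 0.146 0.085]
the job is handed in; nothing more can be done
the job is handed in; nothing more can be done
```

The red lock pin is in the lock: I lifted it out of the stand, lowered it through the bracket and tray lug holes until the collar seated, released it and backed the arm away. I handed the job in at about 13 s of robot time.

**Seating:** the force stayed near zero all the way down. The collar made contact with 4.6 N at TCP z = 0.110 m, the height expected for a seated pin.

**Position:** after release, the collar centre was within 1.7 mm of the hole centre in the top view and 0.4 mm in the side view.

**Upright:** the grip top and collar were within 0.7 mm of each other sideways in the top view, so the pin stands straight.

**Disagreement:** the two cameras differed by about 4 mm in absolute position, so I aligned the pin to the hole within each view.

**Not seen directly:** I didn't see the shank pass through the lug. I infer it from the unobstructed full-depth seating, and a bit of shank also shows at the bracket's opening.

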